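# Vent the gauge stand and hold the plug gauge half drawn

### The job

Open the vent of the inclined gauge stand by pulling its red cap all the way up along its brass nipple, leaving it up. Only then draw the plug gauge straight out along its leaning bore until about half of its 30 mm polished plug end shows, never fully out, and finish holding it there, still in line with the bore, for the inspection. Leave the other things on the table where they lie.

Things in the scene. Friction and masses are not known exactly. Their poses are not given: they have to be found in the camera images.
- gauge_head: aluminium block, 126 x 84 x 36 mm, fixed on a dark base, top face leaning 25 degrees (0.436 rad) towards the stand's front; place and yaw vary, it cannot move. Origin: centre of the bore mouth, on the top face. z points out of the bore (up, leaning to the front), x up the slope along the face, y across it. The red vent cap stands 60 mm down the slope (x = -0.060, y = 0)
- vent_cap (a joint): slide of the red vent cap along the brass nipple, parallel to the block's z axis: 0 m pressed home, 0.014 m fully up (end stop); it starts at 0 to 2 mm, needs about 4 N to move and stays where it is left
- vent_cap_grip (a point): point to grip on the red ribbed cap (20 mm in diameter, 34 mm tall, on the axis, 22 mm above its lower rim and 12 mm below its top; 38 mm off the block's face when home). It moves with the cap; its axes are those of the block
- plug_gauge: loose plug gauge, 113 mm long, about 0.12 kg: dark knurled handle 22 mm thick, 70 mm long; at its lower end a polished plug, 14 mm thick, 30 mm long, sunk in the bore; at the upper end a 15 mm plug, 14 mm long. Origin on the handle's flank, 11 mm off its axis; y runs along the gauge, out of the bore. At the start the handle's lower shoulder rests on the block's face
- gauge_grip (a point): point on the gauge's axis in the handle, 39 mm above the handle's lower shoulder, where it can be gripped across (22 mm wide, the flats of the grip facing the block's +y and -y sides)
- gauge_shoulder (a point): point on the gauge's axis at the lower shoulder of the handle, where the polished plug begins; its distance from the bore mouth is the length of plug that shows
- bore_mouth (a point): centre of the bore mouth on the block's face, same point and axes as the block. The blind bore is 15 mm wide and 34 mm deep
- caliper: bystander: digital caliper, 228 mm long, lying behind the stand; leave alone
- marker_black: bystander: felt marker with black cap, 130 mm long, lying at the left; leave alone
- box_blades: bystander: small carton 35 x 75 x 45 mm, standing at the back left; leave alone
Not all that is in view belongs to the job. What is shaped like the plug_gauge but orange is not meant. Several things look just like the part that bears gauge_head: the one meant starts farthest from the robot's base.

How it is judged:
On the way, in this order (a step that is already met when the one before it is completed fails the run):
1. the red vent cap is pulled up while the gauge still sits home (value of joint vent_cap above 0.011 m and distance between gauge_shoulder and bore_mouth below 0.005 m), for 0.2 s.
2. the gauge is drawn about halfway, in line with the bore (z of gauge_shoulder in the frame of gauge_head above 0.01 m and distance between gauge_shoulder and bore_mouth below 0.02 m and angle between the y axis of plug_gauge and the z axis of gauge_head, either way round below 0.07 rad), for 0.2 s.
At the end, for the whole second after the job is handed in: The vent cap is up (slide beyond 11 mm); 10 to 20 mm of the lower plug shows between bore mouth and handle shoulder, the gauge within 4 degrees of the bore axis, held still by the fingers and not jammed (less than 15 N against the stand) (all of step 2 and value of joint vent_cap above 0.011 m and contact force between the fingers and plug_gauge above 1 N and contact force between plug_gauge and gauge_head below 15 N and linear speed of plug_gauge below 0.01 m/s); the arm keeps its last pose, push and grip.
It fails at once if the gauge is drawn before the vent is open (value of joint vent_cap below 0.008 m and distance between gauge_shoulder and bore_mouth above 0.008 m).
It fails at once if the gauge comes fully out of the bore (distance between gauge_shoulder and bore_mouth above 0.0285 m).
It fails at once if a bystander is disturbed (distance of any of caliper, marker_black, box_blades from where it was at the start of the episode above 0.03 m).
It also fails if it takes over 40 s, if anything falls off the work surface, if the arm or the gripper's body presses on something with over 40 N, if the wrist force passes 120 N, or if a joint passes its speed limit or range.

### The arm

A 7-joint arm with a two-finger parallel gripper is mounted at the origin on a cart in front of the work surface, level with it; the furniture and walls round the work are solid. World frame = base frame: x ahead of the robot, y to its left, z up, the work surface at z = 0. Lengths are in m, angles in rad, forces in N, time in s.
With the tool pointing down it reaches from about 0.4 to 0.875 m from the base axis. Payload 6.5 kg.
Tool frame: the origin (TCP) lies on the centre line of the jaws, within the pads' length; the fingertips stand tcp_to_tips ahead of it and the grasp point (between the pads) lies 2 mm behind it (tcp_to_tips is the distance from the TCP to the fingertips, in m); x points along the fingers, y is the direction in which the jaws open and shut, and the axes are right-handed (so a half turn about x gives the same grasp; the last joint's range is limited). The gripper opens to 85 mm and grips with 20 to 120 N. Pads are 22 mm wide; open, the fingers measure 114 mm over their backs; the gripper's body (76 mm by 85 mm) begins 54 mm behind the grasp point. The pads swing forward as they close: fully open they stand 13 mm farther back than shut.
Start: joints at [-1.328, 0.536, -0.004, 1.538, 0.003, 1.067, -0.071], TCP at [0.198, 0.619, 0.248] pointing down, gripper open.
Joint ranges: [-2.7, 2.7], [-0.37, 2.16], [-1.27, 1.26], [0.24, 2.4], [-1.31, 4.45], [0.19, 1.91], [-2.76, 2.76]. Speed limits (rad/s): [2.39, 2.39, 3.14, 3.14, 3.14, 3.14, 3.14].

### API

Orientations are given as a unit quaternion [w, x, y, z].
In Python, from plant import get_obs, grab_frame, get_calibration, sign_off, cut_out, tcp_to_tips gives the robot as it stands.
- The arm moves only by the tool carry_out, never from a script. Its argument "motion" is a list of rows, each an object with "hand": the opening, from -1 (shut) to 1 (fully open), so that 0 is half open; "delta_pos": the shift along the world's x, y, z in m, a list of three; "turn": the turn about the world's z in degrees. In form: [{"hand": hand, "delta_pos": [tx, ty, tz], "turn": turn}, ...]. A call has 1 to 5 rows; each row shifts and turns the commanded pose from where the row before left it; what a row does not reach is not made up. A row lasts 1/12 s, in which the tool goes at most 41.7 mm and 7.16 degrees, less where a joint would pass 70% of its speed; a pose out of reach is approached as far as the arm can. A call with a gripper value outside its range is refused whole. The fingers move at their own pace and stop on an object; "squeeze" is the grip in N (left out, the last holds). Time passes only in rows, so rows that do not move let the fingers close. It gives the time, the measured TCP pose, the force and the opening at its end, in the units of the state.
- get_obs(): the state, without advancing time (a new reading comes with each control period).
- grab_frame(name): name is "scene" or "top"; returns the picture (400x640x3 uint8, blue, green, red); there is no depth.
- get_calibration(name): a dict with "fovy" (degrees; the focal length in pixels is half the picture's height over the tangent of half this angle, whatever the lens; pixels are square), "cx", "cy" (the principal point, pixels), "rvec" (rotation vector, rad) and "tvec" (3), from world to camera coordinates, as OpenCV has them. Camera axes: x right, y down, z forward; pixel columns grow to the right and rows downward; lengths in m; the calibration is good to about 2 mm. A picture is of the moment at which its call begins. get_calibration takes no time and is no camera call.
- sign_off(): hands the job in, once; it reports no verdict.
Trained networks look in the newest picture that a camera, given by its name, has taken for a name from the list of things; names that differ only in an ending like _2 or _b are one class to them, and where a whole thing is asked for, a point or a joint stands for the part that bears it (a point fixed in the world has none). Each returns a list of dicts, best first, with "p" (0 to 1); they miss things now and then, are a little off and sometimes report something else, mostly with a low value. They report only what shows in the picture. A call takes as long as a camera call. They do not tell look-alikes from the thing itself.
- cut_out(camera, query): "mask" (400x640 bool, what is visible of it) and "extent" ([left, top, right, bottom] in pixels, round what is visible of it).
The state is a dict: "time": time; "qpos": joint angles; "joint_vel": joint speeds; "tau": joint torques, N m; "position": TCP position; "eef_rot": TCP orientation; "ft_force": force on the tool from outside, world axes, zero at the start; "wrist_torque": the same for the moment, N m; "grip_width": finger opening in m.
Only numpy, scipy, OpenCV 4.12 (cv2) and the standard library are available. Lean on these libraries where they do the work, as an engineer would, in place of code of your own. Each camera call takes 0.05 s, during which the arm holds its last target.

## Working session

There is one attempt and no reset: what is moved stays moved. The work goes in short steps, Python scripts to look and compute and a tool call to move; the robot and the scene stay as the last step left them, time stands still between calls to the robot, and variables do not carry over. Pictures are saved under pics/ and viewed, and the job is handed in when it is done.

Besides the shell and the picture viewer there is one more tool, called as name(argument=value, ...) on one line, values as JSON. carry_out: Moves the arm, as the interface text tells. Its arguments: {"type":"object","properties":{"motion":{"type":"array"},"squeeze":{"type":"number"}},"required":["motion"]}

```bash
mkdir -p pics; ls; python3 - <<'E'
from plant import *
import cv2
print(get_obs(), tcp_to_tips)
for n in("scene","top"):
    f=grab_frame(n); cv2.imwrite(f"pics/{n}0.png",f); print(n,get_calibration(n))
E
```

```text
pics
{'time': 0.0, 'qpos': array([-1.32819165,  0.53718424, -0.00445528,  1.53885369,  0.00262625,
        1.0673206 , -0.07118974]), 'joint_vel': array([ 3.96173694e-04,  7.89440141e-05, -9.10212464e-04,  6.23909148e-04,
       -9.82106045e-04,  9.24710072e-04, -1.00518182e-03]), 'tau': array([ 2.27520472e-04, -5.83402705e+01,  1.04839023e+00, -2.59108901e+01,
        1.22037533e-02,  9.48899280e-03,  3.79173812e-06]), 'position': array([0.19737793, 0.61867594, 0.2474088 ]), 'eef_rot': array([ 0.69865519,  0.10808681,  0.69874568, -0.10932814]), 'ft_force': array([-0.0998876 ,  0.07162154, -0.47349509]), 'wrist_torque': array([0.07503178, 0.01248934, 0.01480248]), 'grip_width': 0.08554902382125947} 0.017
scene {'fovy': 47.291561943679255, 'cx': 316.8356899317009, 'cy': 196.79575732702287, 'rvec': array([ 2.04322601, -0.45771312,  0.29231571]), 'tvec': array([-0.44342226,  0.29282758,  0.69840855])}
top {'fovy': 47.49882980400752, 'cx': 321.7370312006393, 'cy': 200.74970158603514, 'rvec': array([ 2.14750028, -2.14018597,  0.13196403]), 'tvec': array([0.2155294 , 0.59589435, 1.20918371])}
```

View pics/scene0.png

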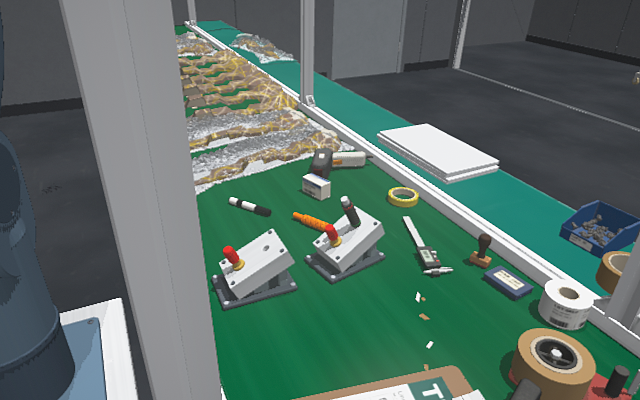

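View pics/top0.png

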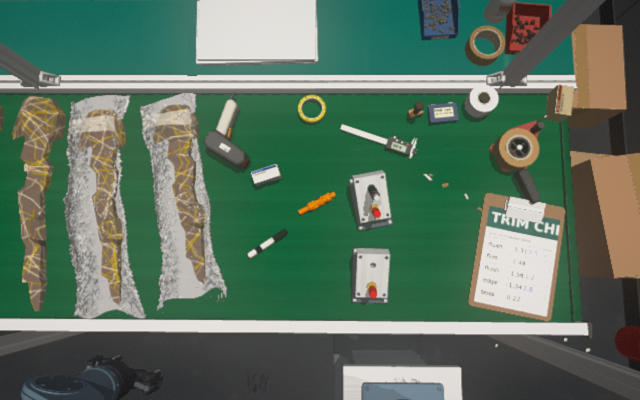

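```bash
python3 - <<'E'
from plant import *
import cv2,numpy as np
for n in("scene","top"):
    f=grab_frame(n)
    for q in ("gauge_head","vent_cap","plug_gauge"):
        for d in cut_out(n,q)[:4]:
            m=d["mask"]; ys,xs=np.nonzero(m); print(n,q,round(d["p"],2),d["extent"],m.sum(),xs.mean().round(1),ys.mean().round(1))
    x,y=(295,180) if n=="scene" else (335,160)
    c=f[y:y+110,x:x+110]
    if n=="top": c=f[y:y+75,x:x+75]
    cv2.imwrite(f"pics/{n}_crop.png",cv2.resize(c,(600,600),interpolation=cv2.INTER_CUBIC))
E
```

```text
scene gauge_head 0.64 [220.4, 224.9, 291.9, 301.3] 2894 254.4 262.5
scene gauge_head 0.62 [313.2, 211.7, 380.4, 271.0] 2299 347.7 239.7
scene vent_cap 0.74 [325.8, 227.8, 338.3, 237.5] 139 330.7 232.1
scene vent_cap 0.71 [226.5, 244.1, 239.2, 264.0] 204 230.0 254.1
scene plug_gauge 0.89 [342.3, 198.4, 361.9, 226.9] 293 350.3 212.1
scene plug_gauge 0.78 [293.3, 212.3, 323.1, 230.9] 254 310.1 220.8
top gauge_head 0.78 [351.7, 166.7, 388.6, 221.2] 1490 371.1 195.7
top gauge_head 0.68 [353.6, 249.4, 389.1, 297.5] 1569 371.6 272.0
top vent_cap 0.47 [367.0, 287.5, 378.6, 301.5] 83 371.9 291.1
top plug_gauge 0.58 [302.8, 195.3, 333.7, 212.9] 246 317.3 202.0
```

View pics/scene_crop.png

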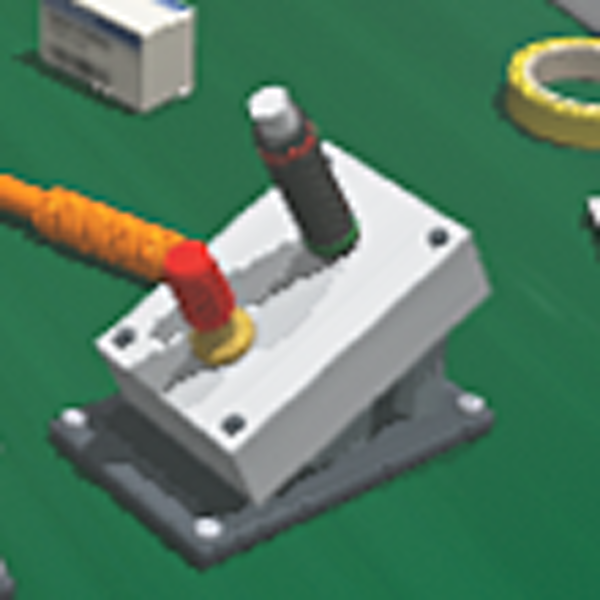

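View pics/top_crop.png

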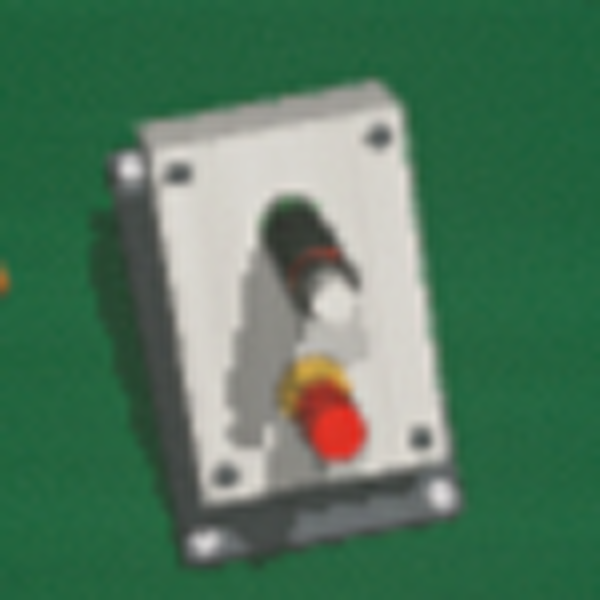

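```bash
cat > h.py <<'E'
import numpy as np,cv2
from plant import *
from scipy.spatial.transform import Rotation as R
def proj(n,P):
    c=get_calibration(n);f=200/np.tan(np.radians(c["fovy"]/2))
    K=np.array([[f,0,c["cx"]],[0,f,c["cy"]],[0,0,1]])
    return cv2.projectPoints(np.atleast_2d(P).astype(float),c["rvec"],c["tvec"],K,None)[0][:,0]
def rot(yaw):  # block->world : z leans to front (-x at yaw 0)
    return (R.from_euler('z',yaw)*R.from_euler('y',-25,degrees=True)).as_matrix()
E
cat > fit.py <<'E'
from h import *
from scipy.optimize import least_squares
def mod(p):
    x,y,z,yaw,xc=p
    L=np.array([[-.06,0,.051],[0,0,.0835],[xc-.063,.042,0],[xc-.063,-.042,0],[xc+.063,-.042,0],[xc+.063,.042,0]])
    return L@rot(yaw).T+[x,y,z]
S=np.array([[187,255],[272,102],[95,345],[240,450],[470,235],[327,145]])/(600/110)+[295,180]-.4
T=np.array([[337,432],[334,300],[205,503],[450,455],[405,105],[147,145]])/8+[335,160]-.4
fun=lambda p: np.r_[(proj("scene",mod(p))-S).ravel(),(proj("top",mod(p))-T).ravel()]
r=least_squares(fun,[.55,0,.1,0,0],loss='soft_l1')
p=r.x;print(p.round(4));print(fun(p).reshape(-1,2).round(1))
M=rot(p[3]);o=p[:3]
print("z axis",M[:,2],"yaxis",M[:,1]);print("cap grip",o+M@[-.06,0,.039]);print("gauge grip",o+M@[0,0,.039]);print("cap top",o+M@[-.06,0,.051],"gauge top",o+M@[0,0,.084])
E
python3 fit.py
```

```text
[ 0.6257  0.0864  0.0824  0.1902 -0.029 ]
[[-0.6  0.7]
 [ 0.6 -0.7]
 [ 0.5  0.1]
 [-1.2  0.6]
 [ 0.4 -0.2]
 [ 0.1 -0.4]
 [ 0.5  0.8]
 [-0.1 -0.9]
 [ 0.1 -0.2]
 [-0.3  0.1]
 [-0.8 -0.3]
 [ 0.3  0.5]]
z axis [-0.41500072 -0.07987865  0.90630779] yaxis [-1.89008985e-01  9.81975358e-01 -6.93889390e-18]
cap grip [0.55613995 0.07304808 0.09243064]
gauge grip [0.60953827 0.0833261  0.11778774]
cap top [0.55115994 0.07208954 0.10330633] gauge top [0.59086323 0.07973156 0.15857159]
```

```bash
python3 - <<'E'
from h import *
for n in("scene","top"):
    c=get_calibration(n);print(n,-cv2.Rodrigues(c["rvec"])[0].T@c["tvec"])
q=get_obs()["eef_rot"];M=R.from_quat(np.r_[q[1:],q[0]]).as_matrix();print(M.round(3))
y=M[:,1];print(np.degrees(np.arctan2(y[1],y[0])), 90+np.degrees(.1902))
E
```

```text
scene [ 0.18632139 -0.60868728  0.60409431]
top [0.42420201 0.1996382  1.28213318]
[[-0.     0.304  0.953]
 [-0.     0.953 -0.304]
 [-1.    -0.     0.   ]]
72.31300611348624 100.89765726338825
```

carry_out(motion=[{"hand":1,"delta_pos":[0.0175,-0.0274,0],"turn":1.43},{"hand":1,"delta_pos":[0.0175,-0.0274,0],"turn":1.43},{"hand":1,"delta_pos":[0.0175,-0.0274,0],"turn":1.43},{"hand":1,"delta_pos":[0.0175,-0.0274,0],"turn":1.43},{"hand":1,"delta_pos":[0.0175,-0.0274,0],"turn":1.43}], squeeze=40)

```text
time: 0.92
position: [0.2857, 0.4809, 0.2484]
eef_rot: [0.704, 0.065, 0.704, -0.064]
ft_force: [0.1, 0.6, 0.1]
grip_width: 0.0853
```

carry_out(motion=[{"hand":1,"delta_pos":[0.0175,-0.0274,0],"turn":1.43},{"hand":1,"delta_pos":[0.0175,-0.0274,0],"turn":1.43},{"hand":1,"delta_pos":[0.0175,-0.0274,0],"turn":1.43},{"hand":1,"delta_pos":[0.0175,-0.0274,0],"turn":1.43},{"hand":1,"delta_pos":[0.0175,-0.0274,0],"turn":1.43}])

```text
time: 1.33
position: [0.3732, 0.3439, 0.2485]
eef_rot: [0.707, 0.021, 0.707, -0.02]
ft_force: [1.3, -0.5, -0.1]
grip_width: 0.0857
```

carry_out(motion=[{"hand":1,"delta_pos":[0.0175,-0.0274,0],"turn":1.43},{"hand":1,"delta_pos":[0.0175,-0.0274,0],"turn":1.43},{"hand":1,"delta_pos":[0.0175,-0.0274,0],"turn":1.43},{"hand":1,"delta_pos":[0.0175,-0.0274,0],"turn":1.43},{"hand":1,"delta_pos":[0.0175,-0.0274,0],"turn":1.43}])

```text
time: 1.75
position: [0.4608, 0.2069, 0.2486]
eef_rot: [0.707, -0.024, 0.706, 0.024]
ft_force: [1.0, 0.7, -0.2]
grip_width: 0.0854
```

carry_out(motion=[{"hand":1,"delta_pos":[0.0175,-0.0271,0],"turn":1.43},{"hand":1,"delta_pos":[0.0175,-0.0271,0],"turn":1.43},{"hand":1,"delta_pos":[0.0175,-0.0271,0],"turn":1.43},{"hand":1,"delta_pos":[0.0175,-0.0271,0],"turn":1.43},{"hand":1,"delta_pos":[0.0172,-0.0271,0],"turn":1.43}])

```text
time: 2.17
position: [0.548, 0.0713, 0.2485]
eef_rot: [0.704, -0.068, 0.704, 0.068]
ft_force: [0.4, 0.7, -0.3]
grip_width: 0.0856
```

```bash
python3 - <<'E'
from h import *
o=get_obs();q=o["eef_rot"];M=R.from_quat(np.r_[q[1:],q[0]]).as_matrix();print(o["time"],o["position"],M.round(3))
for n in("scene","top"): cv2.imwrite(f"pics/{n}1.png",grab_frame(n))
f=cv2.imread("pics/scene1.png")[80:300,200:480];cv2.imwrite("pics/s1c.png",cv2.resize(f,None,fx=2.7,fy=2.7))
E
```

```text
2.1667 [0.54802258 0.07132486 0.24854194] [[ 0.001 -0.191  0.982]
 [ 0.     0.982  0.191]
 [-1.     0.     0.001]]
```

View pics/s1c.png

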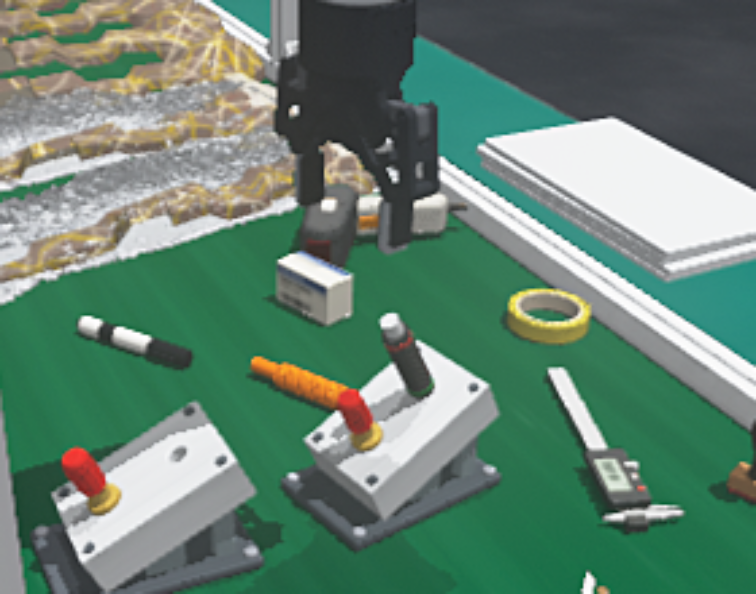

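Candidates (scene pixels): caps and stands at (348,240) (far, with the dark gauge) and (254,262) (near, empty). Gauges: dark at (350,212), orange at (310,221). I choose the far stand and the dark gauge, and the close crop confirms this.

carry_out(motion=[{"hand":1,"delta_pos":[0,0,-0.03],"turn":0},{"hand":1,"delta_pos":[0,0,-0.03],"turn":0},{"hand":1,"delta_pos":[0,0,-0.03],"turn":0},{"hand":1,"delta_pos":[0,0,-0.03],"turn":0},{"hand":1,"delta_pos":[0,0,-0.018],"turn":0}])

```text
time: 2.68
position: [0.5454, 0.0733, 0.1076]
eef_rot: [0.703, -0.067, 0.705, 0.067]
ft_force: [-0.6, -0.4, -0.1]
grip_width: 0.0853
```

```bash
cat > look.py <<'E'
from h import *
import sys
k=sys.argv[1]
f=grab_frame("scene")[150:290,260:420];cv2.imwrite(f"pics/s{k}.png",cv2.resize(f,None,fx=5,fy=4.28*5/4.28*0.8,interpolation=cv2.INTER_CUBIC) if 0 else cv2.resize(f,None,fx=4.2,fy=4.2,interpolation=cv2.INTER_CUBIC))
o=get_obs();print(o["time"],o["position"],o["ft_force"],o["grip_width"])
E
python3 look.py 2
```

```text
2.7333 [0.54380398 0.0730215  0.10525874] [-1.80360194 -0.24965948 -2.13730537] 0.08522360824544582
```

View pics/s2.png

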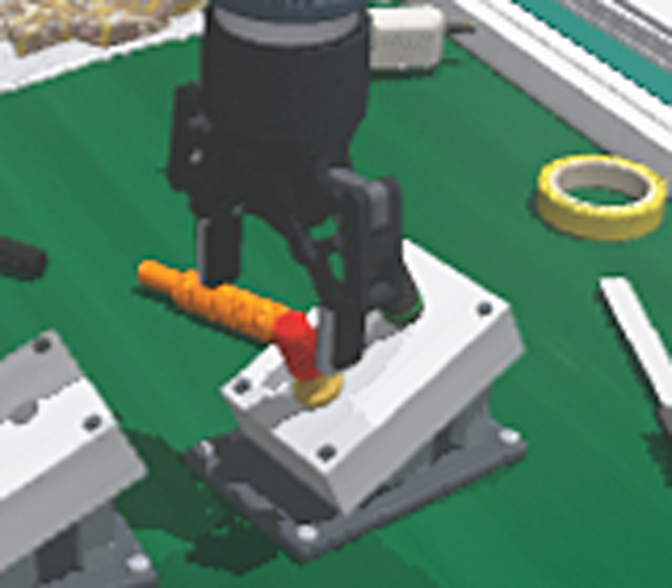

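carry_out(motion=[{"hand":1,"delta_pos":[0,0,0],"turn":0}])

```text
time: 2.82
position: [0.5457, 0.0731, 0.1089]
eef_rot: [0.703, -0.067, 0.705, 0.067]
ft_force: [0.2, -0.1, 0.2]
grip_width: 0.0853
```

```bash
python3 look.py 3; python3 - <<'E'
from h import *
cv2.imwrite("pics/t3.png",cv2.resize(grab_frame("top")[130:250,310:430],None,fx=5,fy=5,interpolation=cv2.INTER_CUBIC))
E
```

```text
2.8667 [0.54708883 0.07318559 0.11046272] [ 0.6205007  -0.27650923  0.25652569] 0.0855608570115817
```

View pics/t3.png

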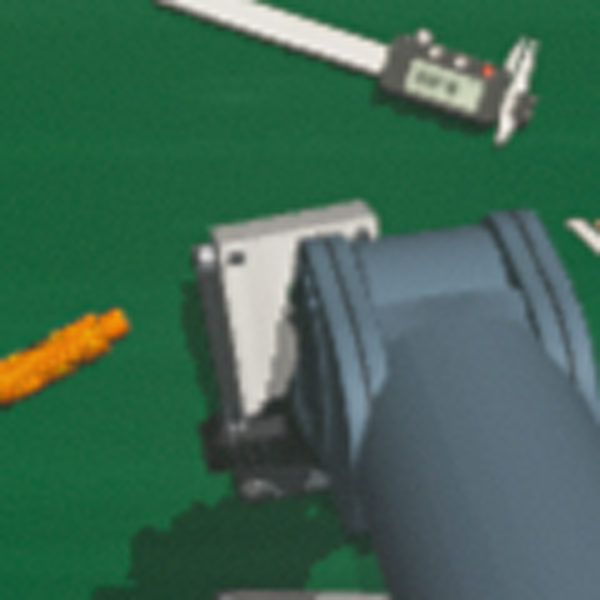

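carry_out(motion=[{"hand":-1,"delta_pos":[0,0,0],"turn":0},{"hand":-1,"delta_pos":[0,0,0],"turn":0},{"hand":-1,"delta_pos":[0,0,0],"turn":0},{"hand":-1,"delta_pos":[0,0,0],"turn":0},{"hand":-1,"delta_pos":[0,0,0],"turn":0}], squeeze=40)

```text
time: 3.33
position: [0.5475, 0.0728, 0.1108]
eef_rot: [0.704, -0.067, 0.704, 0.067]
ft_force: [-0.4, -0.5, 0.3]
grip_width: 0.0256
```

carry_out(motion=[{"hand":-1,"delta_pos":[0,0,0],"turn":0},{"hand":-1,"delta_pos":[0,0,0],"turn":0},{"hand":-1,"delta_pos":[0,0,0],"turn":0}])

```text
time: 3.58
position: [0.5476, 0.0722, 0.1107]
eef_rot: [0.704, -0.067, 0.704, 0.067]
ft_force: [-0.4, -1.8, 3.7]
grip_width: 0.0171
```

```bash
python3 look.py 4
```

```text
3.6333 [0.54764972 0.07217986 0.11063374] [ 0.28805379 -2.40461273  4.30635188] 0.017205182358589387
```

View pics/s4.png

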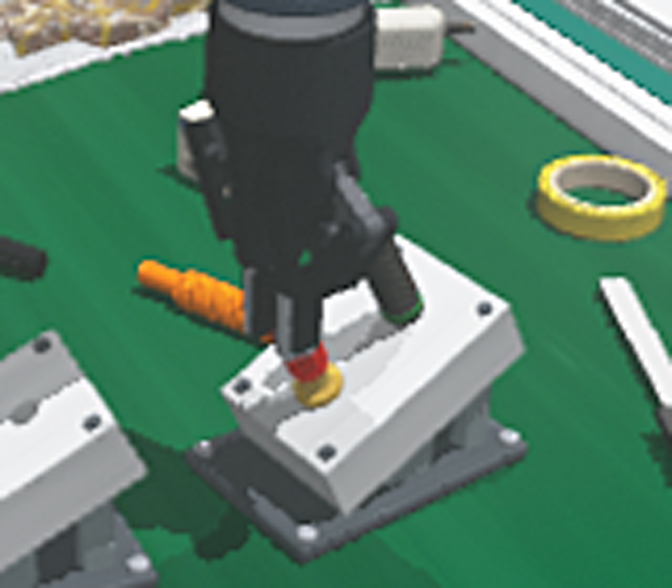

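carry_out(motion=[{"hand":-1,"delta_pos":[-0.0008,-0.0002,0.0018],"turn":0},{"hand":-1,"delta_pos":[-0.0008,-0.0002,0.0018],"turn":0},{"hand":-1,"delta_pos":[-0.0008,-0.0002,0.0018],"turn":0}])

```text
time: 3.88
position: [0.5453, 0.0717, 0.1157]
eef_rot: [0.704, -0.067, 0.704, 0.067]
ft_force: [3.6, -4.1, -2.7]
grip_width: 0.0171
```

```bash
python3 look.py 5
```

```text
3.9333 [0.54515328 0.07173864 0.1160054 ] [ 3.93820739 -4.0093774  -1.2074999 ] 0.01698720650696784
```

View pics/s5.png

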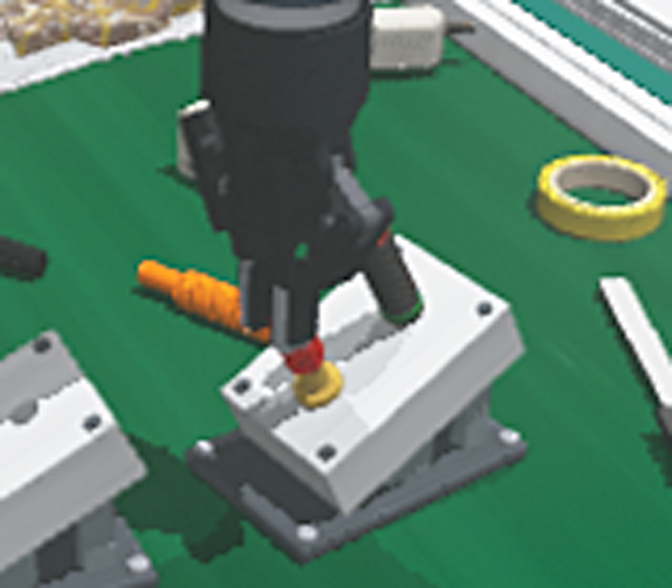

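carry_out(motion=[{"hand":-1,"delta_pos":[-0.0008,-0.0002,0.0018],"turn":0},{"hand":-1,"delta_pos":[-0.0008,-0.0002,0.0018],"turn":0},{"hand":-1,"delta_pos":[-0.0008,-0.0002,0.0018],"turn":0},{"hand":-1,"delta_pos":[-0.0008,-0.0002,0.0018],"turn":0}])

```text
time: 4.27
position: [0.542, 0.0711, 0.123]
eef_rot: [0.704, -0.067, 0.704, 0.067]
ft_force: [3.8, -2.6, -3.7]
grip_width: 0.0171
```

carry_out(motion=[{"hand":-1,"delta_pos":[-0.0006,-0.0001,0.0014],"turn":0},{"hand":-1,"delta_pos":[0,0,0],"turn":0}])

```text
time: 4.43
position: [0.5418, 0.0711, 0.1233]
eef_rot: [0.705, -0.067, 0.703, 0.067]
ft_force: [10.5, -3.5, -15.8]
grip_width: 0.0168
```

```bash
python3 look.py 6
```

```text
4.4833 [0.54179911 0.0710981  0.12335315] [ 10.45768695  -2.48315816 -14.96575643] 0.0171101586277968
```

View pics/s6.png

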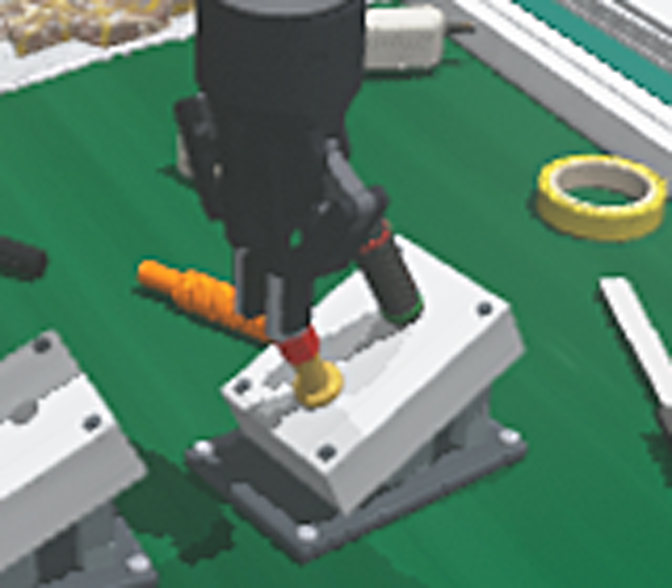

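carry_out(motion=[{"hand":-1,"delta_pos":[0,0,0],"turn":0},{"hand":1,"delta_pos":[0,0,0],"turn":0},{"hand":1,"delta_pos":[0,0,0],"turn":0},{"hand":1,"delta_pos":[0,0,0],"turn":0},{"hand":1,"delta_pos":[0,0,0],"turn":0}])

```text
time: 4.9
position: [0.5405, 0.0719, 0.1244]
eef_rot: [0.704, -0.067, 0.704, 0.068]
ft_force: [0.6, 0.0, -0.1]
grip_width: 0.0643
```

carry_out(motion=[{"hand":1,"delta_pos":[0,0,0],"turn":0},{"hand":1,"delta_pos":[0,0,0.012],"turn":0},{"hand":1,"delta_pos":[0,0,0.02],"turn":0},{"hand":1,"delta_pos":[0,0,0.02],"turn":0},{"hand":1,"delta_pos":[0,0,0.02],"turn":0}])

```text
time: 5.32
position: [0.5409, 0.0713, 0.198]
eef_rot: [0.704, -0.067, 0.704, 0.067]
ft_force: [0.7, -0.2, 0.3]
grip_width: 0.0855
```

```bash
python3 look.py 7; python3 - <<'E'
from h import *
o=get_obs();q=o["eef_rot"];M=R.from_quat(np.r_[q[1:],q[0]]).as_matrix();print(M.round(3))
# predicted cap top center scene, s=.0,.014
p=[0.6257,0.0864,0.0824];A=rot(.1902)
for s in(0,.014):print(proj("scene",p+A@[-.06,0,.05+s]))
print(proj("scene",p+A@[0,0,.0835]))
E
```

```text
5.3667 [0.54335282 0.0715696  0.20197679] [1.44447644 0.13609512 2.56044338] 0.08517451436650385
[[ 0.006 -0.189  0.982]
 [ 0.002  0.982  0.189]
 [-1.     0.     0.006]]
[[328.40268493 227.39329749]]
[[326.25112575 222.97740235]]
[[345.08800448 197.63313863]]
```

View pics/s7.png

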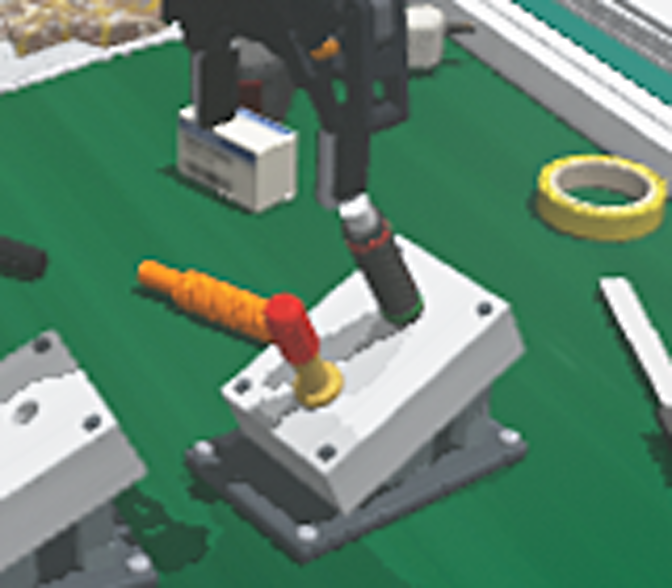

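carry_out(motion=[{"hand":1,"delta_pos":[0.022,0.004,0.005],"turn":0},{"hand":1,"delta_pos":[0.023,0.004,0],"turn":0},{"hand":1,"delta_pos":[0.022,0.004,0],"turn":0},{"hand":1,"delta_pos":[0,0,0],"turn":0},{"hand":1,"delta_pos":[0,0,0],"turn":0}])

```text
time: 5.78
position: [0.6085, 0.0834, 0.2017]
eef_rot: [0.704, -0.067, 0.704, 0.067]
ft_force: [-0.5, 0.5, -1.2]
grip_width: 0.0853
```

carry_out(motion=[{"hand":1,"delta_pos":[0,0,0],"turn":0}])

```text
time: 5.87
position: [0.6072, 0.0831, 0.2015]
eef_rot: [0.704, -0.067, 0.704, 0.067]
ft_force: [0.1, -0.7, 0.3]
grip_width: 0.0855
```

carry_out(motion=[{"hand":1,"delta_pos":[0.001,0,-0.02],"turn":0},{"hand":1,"delta_pos":[0.001,0,-0.02],"turn":0},{"hand":1,"delta_pos":[0,0,-0.02],"turn":0},{"hand":1,"delta_pos":[0,0,-0.015],"turn":0},{"hand":1,"delta_pos":[0,0,-0.008],"turn":0}])

```text
time: 6.28
position: [0.6078, 0.0828, 0.1166]
eef_rot: [0.703, -0.067, 0.705, 0.067]
ft_force: [-1.2, -0.1, -0.6]
grip_width: 0.0854
```

carry_out(motion=[{"hand":1,"delta_pos":[0,0,0],"turn":0},{"hand":1,"delta_pos":[0,0,0],"turn":0}])

```text
time: 6.45
position: [0.6097, 0.0831, 0.1187]
eef_rot: [0.704, -0.067, 0.704, 0.067]
ft_force: [-1.1, 0.1, 0.7]
grip_width: 0.0852
```

```bash
python3 look.py 8
```

```text
6.5 [0.61036942 0.08320245 0.1193362 ] [-0.39909337 -0.3530612   0.9281313 ] 0.0854212146235332
```

View pics/s8.png

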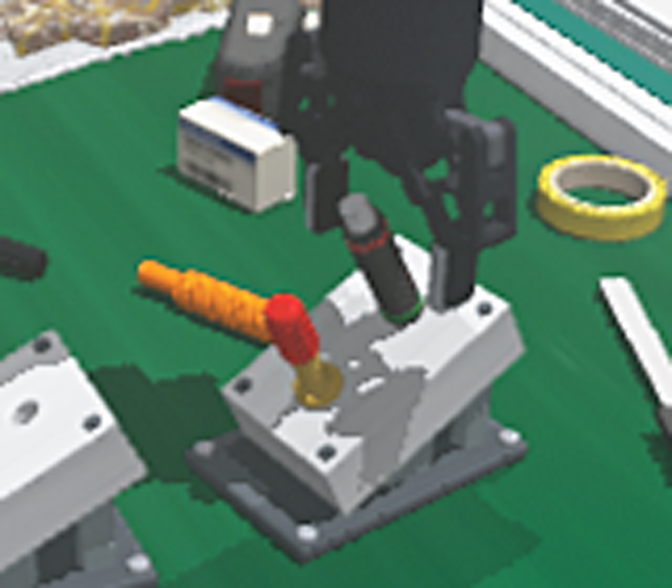

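carry_out(motion=[{"hand":-1,"delta_pos":[0,0,0],"turn":0},{"hand":-1,"delta_pos":[0,0,0],"turn":0},{"hand":-1,"delta_pos":[0,0,0],"turn":0},{"hand":-1,"delta_pos":[0,0,0],"turn":0},{"hand":-1,"delta_pos":[0,0,0],"turn":0}], squeeze=40)

```text
time: 6.92
position: [0.6102, 0.0833, 0.1186]
eef_rot: [0.704, -0.067, 0.704, 0.067]
ft_force: [-0.7, -1.3, -0.5]
grip_width: 0.0253
```

carry_out(motion=[{"hand":-1,"delta_pos":[0,0,0],"turn":0},{"hand":-1,"delta_pos":[0,0,0],"turn":0},{"hand":-1,"delta_pos":[0,0,0],"turn":0}])

```text
time: 7.17
position: [0.6102, 0.0834, 0.1186]
eef_rot: [0.704, -0.067, 0.704, 0.067]
ft_force: [-1.0, -0.1, 4.1]
grip_width: 0.0213
```

```bash
python3 look.py 9; python3 -c "
from h import *
print(get_obs()['wrist_torque'])"
```

```text
7.2167 [0.61015756 0.08339783 0.11860995] [-1.16301687  0.04861221  3.62953039] 0.02145541650680455
[0.10145478 0.26860917 0.00690107]
```

View pics/s9.png

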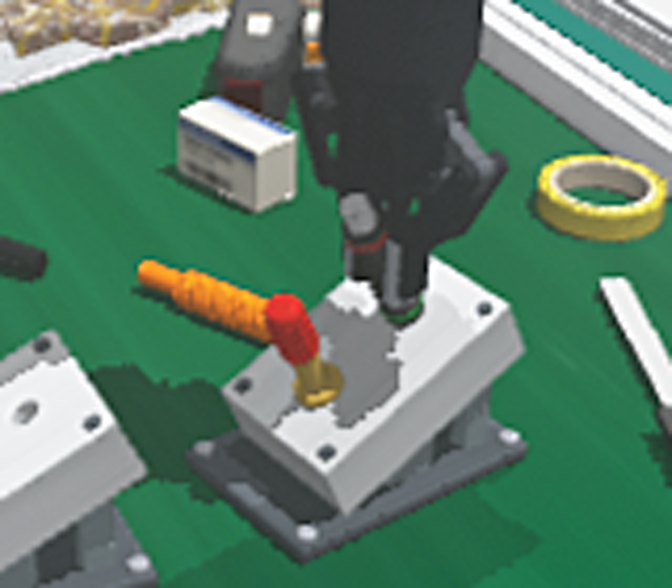

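carry_out(motion=[{"hand":-1,"delta_pos":[-0.0006,-0.0001,0.0014],"turn":0},{"hand":-1,"delta_pos":[-0.0006,-0.0001,0.0014],"turn":0},{"hand":-1,"delta_pos":[-0.0006,-0.0001,0.0014],"turn":0},{"hand":-1,"delta_pos":[-0.0007,-0.0001,0.0014],"turn":0},{"hand":-1,"delta_pos":[-0.0006,-0.0001,0.0014],"turn":0}])

```text
time: 7.63
position: [0.6068, 0.0827, 0.1253]
eef_rot: [0.704, -0.067, 0.704, 0.067]
ft_force: [1.6, 0.1, -0.5]
grip_width: 0.0214
```

```bash
python3 look.py 10
```

```text
7.6833 [0.60675161 0.08271472 0.12558885] [-0.24717901  0.46430684 -0.6909473 ] 0.02140904369838296
```

View pics/s10.png

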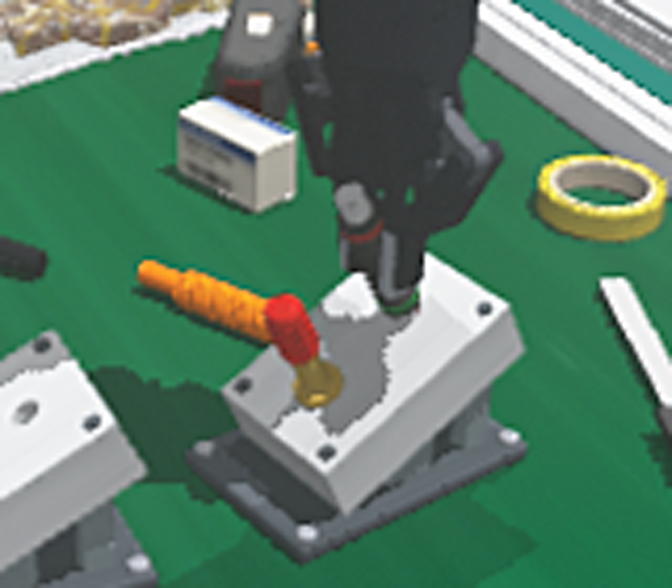

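Drawing cleanly: about 7.7 mm is out and forces are low. Another 7 mm or so to go.

carry_out(motion=[{"hand":-1,"delta_pos":[-0.0006,-0.0001,0.0013],"turn":0},{"hand":-1,"delta_pos":[-0.0006,-0.0001,0.0013],"turn":0},{"hand":-1,"delta_pos":[-0.0006,-0.0001,0.0013],"turn":0},{"hand":-1,"delta_pos":[-0.0006,-0.0001,0.0013],"turn":0},{"hand":-1,"delta_pos":[-0.0006,-0.0001,0.0013],"turn":0}])

```text
time: 8.1
position: [0.6037, 0.082, 0.1318]
eef_rot: [0.704, -0.067, 0.704, 0.067]
ft_force: [-0.6, -0.1, -0.9]
grip_width: 0.0215
```

carry_out(motion=[{"hand":-1,"delta_pos":[0,0,0],"turn":0},{"hand":-1,"delta_pos":[0,0,0],"turn":0},{"hand":-1,"delta_pos":[0,0,0],"turn":0},{"hand":-1,"delta_pos":[0,0,0],"turn":0}])

```text
time: 8.43
position: [0.6038, 0.0821, 0.1317]
eef_rot: [0.704, -0.067, 0.704, 0.067]
ft_force: [-0.0, -0.5, -1.7]
grip_width: 0.0215
```

```bash
python3 look.py 11; python3 - <<'E'
from h import *
o=get_obs();print(o["wrist_torque"]);d=o["position"]-[.61016,.0834,.1186];print(d@rot(.1902))
g=cut_out("scene","plug_gauge")
p=[0.6257,0.0864,0.0824];A=rot(.1902)
for s in(0,.015):print(proj("scene",p+A@[0,0,.0835+s]),proj("scene",p+A@[0,0,s]))
E
```

```text
8.4833 [0.60382124 0.08217698 0.13165667] [-0.07116558 -0.07710498 -1.58936546] 0.02156962565869429
[ 0.04303172 -0.02889079 -0.02047393]
[-3.32830851e-04 -2.58611701e-06  1.45616456e-02]
[[345.08800448 197.63313863]] [[356.18114057 224.07480873]]
[[342.95049042 192.53814646]] [[354.28317724 219.55081122]]
```

View pics/s11.png

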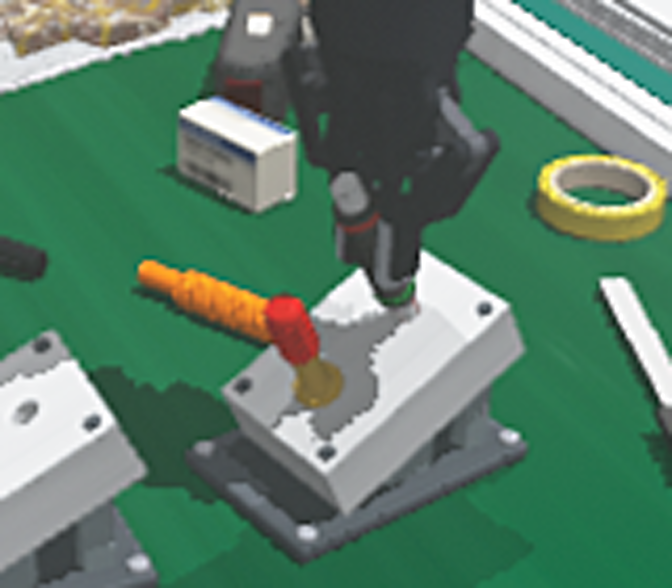

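```bash
python3 - <<'E'
from h import *
a=cv2.imread("pics/s9.png");b=cv2.imread("pics/s11.png")
for nm,(x0,y0,x1,y1) in {"top":(332,188,385,255),"low":(385,302,424,328),"topcap":(338,190,372,228)}.items():
    t=a[y0:y1,x0:x1];r=cv2.matchTemplate(b[y0-50:y1+20,x0-40:x1+20],t,cv2.TM_CCOEFF_NORMED)
    _,v,_,l=cv2.minMaxLoc(r);print(nm,round(v,2),(l[0]-40)/4.2,(l[1]-50)/4.2)
p=[0.6257,0.0864,0.0824];A=rot(.1902)
f=lambda z:proj("scene",p+A@[0,0,z])[0]
for s in(.010,.0146,.018):print(s,f(.0835+s)-f(.0835),f(s)-f(0))
cv2.imwrite("pics/z.png",np.hstack([cv2.resize(i[170:340,310:450],None,fx=2.8,fy=2.8,interpolation=cv2.INTER_CUBIC) for i in(a,b)]))
E
```

```text
top 0.99 -2.142857142857143 -4.761904761904762
low 0.88 -7.857142857142857 4.761904761904762
topcap 0.97 -2.142857142857143 -5.0
0.01 [-1.41977496 -3.38418466] [-1.26092972 -3.00556014]
0.0146 [-2.07990023 -4.95766348] [-1.84683785 -4.40213451]
0.018 [-2.57070346 -6.12754519] [-2.28231182 -5.44013305]
```

View pics/z.png

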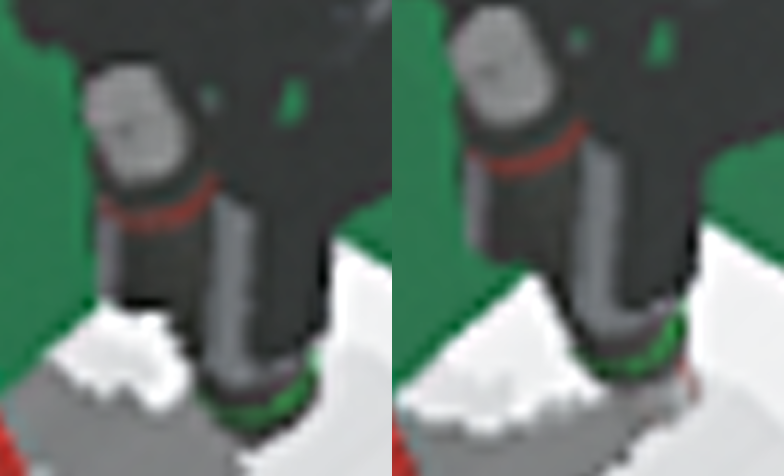

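```bash
python3 -c "
from plant import *
print(get_obs()['ft_force'],abs(get_obs()['joint_vel']).max()); print(sign_off())"
```

```text
[-0.43334006 -0.57808268 -0.82433444] 0.0010820715414074295
the job is handed in; nothing more can be done
None
```

The vent is open and the gauge is held about halfway out; the job was handed in at about 8.5 s, with no verdict reported.

- **Vent cap:** I pulled the cap on the far stand up its nipple until it hit the end stop after about 14 mm of travel, where the pull rose to about 18 N. After I let go, the picture showed it still up, within about 1.5 pixels of where a fully raised cap should appear.
- **Gauge:** I gripped the dark gauge across the block's y axis and drew it out along the bore, then held it there. The gripper's travel along the bore was 14.6 mm, with 0.3 mm of drift sideways. The upper end of the gauge moved by the pixels expected for that distance along the bore.
- **At hand-in:** the wrist force was about 1 N, the arm was still, and the grip was set to 40 N.

**Checks that were weak or disagreed:**
- A template match on the gauge's lower end locked onto the wrong feature, so I dropped it.
- A rough reading by eye gave 16–17 mm of plug showing, which is still inside the 10–20 mm limit.
- The gauge's tilt was judged only from these pictures and the low forces, not measured directly.
- The grip reading on the cap was 17 mm, not the 20 mm expected. I gripped it high, near the top, to keep clear of the gauge, and the cap still followed the pull.
- I did not measure the bystanders at the end, but the arm never went near them.

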